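Close a sample bottle and slide it to the detent of a bottle reader

TASK

The amber sample bottle on the reader's slide carriage has a loose screw cap. First twist the cap clockwise until it is fully tight, then take the carriage by its upright finger tab and slide it along the rail towards the reading head until you feel the ball detent drop into its notch; do not run past the notch. Finish while still gripping the tab, holding the carriage at rest in the notch; leave the vial rack, the cap box and the spare jar alone.

Things in the scene. Friction and masses are not known exactly. Their poses are not given: they have to be found in the camera images.
- cap (a joint): angle of the bottle's white screw cap (rad): 0 = fully tight, against a hard stop; grows to 1.6 as it is turned counter-clockwise seen from above. Starts 0.7 to 1.3 rad loose. Turning needs about 0.06 N m; it stays where it is left and does not rise or come off. The grey ridge on the cap's top points along the rail to the reading head when the cap is tight
- cap_center (a point): centre, half-way up, of the white ribbed screw cap: diameter 36 mm, 22 mm high, upright axis. It sits on an amber bottle (diameter 32 mm, narrower than the cap) fixed upright in the carriage; the cap's top is 126 mm above the bench
- carriage: aluminium slide carriage, 130 mm along the rail, 52 mm wide, top 44 mm above the bench; carries the bottle and a finger tab, origin on the bench straight below the bottle's axis; x along the rail towards the reading head, z up
- tab_grip (a point): point to grip the finger tab: its middle, 77 mm above the bench. The black ribbed upright tab stands on the carriage's rear end, 85 mm behind the bottle's axis: 26 mm long along the rail, 12 mm thick across it, from 44 to 96 mm above the bench. Fingers close across the rail (along y). x along the rail towards the reading head
- ball (a point): the carriage's spring ball, hidden under the carriage straight below the bottle's axis, 30 mm above the bench, 85 mm ahead of the tab; x along the rail towards the reading head. The carriage slides freely along x with about 3 N of friction
- notch (a point): the detent notch, hidden in the rail midway between the reading head's posts, 30 mm above the bench; x along the rail in the sliding direction. The carriage is in the notch when the ball is at this point. The ball is pulled in (about 5 N) from some 3 mm away, then resists being pushed on with up to about 18 N; pushed harder it jumps out and runs on. 60 to 140 mm ahead of the ball at the start
- vial_rack: bystander: blue rack of small vials, 210 x 110 x 24 mm, vials to 46 mm; origin under its centre
- cap_box: bystander: clear open box of caps, 100 x 80 x 35 mm; origin under its centre
- spare_jar: bystander: amber jar with white cap, diameter 60 mm, 110 mm high, standing on the bench; origin under its centre
- head_mid (a point): point midway between the two grey posts of the reading head, straight above the notch, at the lens barrels' height, 64 mm above the bench. Posts 80 mm high, 36 mm along the rail, 86 mm clear between them; black lens barrels reach in to 60 mm apart. The head is clamped to the rail and does not move; its place differs from run to run

How it is judged:
By the outcome, as a careful person would: the job done as asked, in the order asked, and still so for the second after the job is handed in, while the arm keeps its last pose, push and grip.
It also fails if it takes over 51 s, if anything falls off the work surface, if the arm or the gripper's body presses on something with over 40 N, if the wrist force passes 120 N, or if a joint passes its speed limit or range.

ROBOT

A 7-joint arm with a two-finger parallel gripper is mounted at the origin on the work surface. World frame = base frame: x ahead of the robot, y to its left, z up, the work surface at z = 0. Lengths are in m, angles in rad, forces in N, time in s.
With the tool pointing down it reaches from about 0.425 to 0.825 m from the base axis. Payload 3.6 kg.
Tool frame: the origin (TCP) lies where the fingers leave the gripper's body, on its centre line; the fingertips stand 73 mm ahead of it and the grasp point (between the pads) lies 54 mm ahead of it; x points along the fingers, y is the direction in which the jaws open and shut, and the axes are right-handed (so a half turn about x gives the same grasp; the last joint's range is limited). The gripper opens to 85 mm and grips with 20 to 120 N. Pads are 22 mm wide; open, the fingers measure 114 mm over their backs; the gripper's body (76 mm by 85 mm) begins 54 mm behind the grasp point. The pads swing forward as they close: fully open they stand 13 mm farther back than shut.
Start: joints at [-0.026, 0.615, -0.013, 1.423, 0.008, 1.103, -0.04], TCP at [0.65, 0, 0.304] pointing down, gripper open.
Joint ranges: [-3.12, 3.12], [-0.3, 2.06], [-1.34, 1.32], [0.26, 2.42], [-1.36, 4.5], [0.01, 1.98], [-2.84, 2.84]. Speed limits (rad/s): [2.79, 2.79, 3.14, 3.14, 3.14, 3.14, 3.14].

INTERFACE

Orientations are given as a unit quaternion [x, y, z, w].
In Python, from station import arm, snapshot, camera_info, ticket gives the robot as it stands. Calls block until the motion is done:
- arm.movep(position, orientation): joint-space move of the TCP to a pose.
- arm.line_to(position, velocity=0.15, ori=None): straight line of the TCP; ori=None keeps the orientation; velocity is the mean speed in m/s.
- arm.move_j(angles): joint-space move.
- arm.move_gripper(opening, effort=None): opening from 0.0 (shut) to 1.0 (fully open); effort is the grip in N (None keeps the last); returns when the fingers have stopped.
- arm.pause(seconds).
- arm.ik(position, orientation): joint angles nearest the present ones, or None.
- snapshot(name): name is "scene" or "side" or "wrist"; returns the picture (400x640x3 uint8, blue, green, red); there is no depth.
- camera_info(name): a dict with "fx", "fy", "cx", "cy" (pixels), "R" (3x3) and "t" (3): a world point X has camera coordinates R X + t; the wrist camera has in their place "T_tool_cam" (4x4, takes a point from camera to tool coordinates, whose origin is the TCP and whose axes are the tool frame's). Camera axes: x right, y down, z forward; pixel columns grow to the right and rows downward; lengths in m; the calibration is good to about 2 mm. The wrist camera is an equidistant fisheye: a pixel r from the principal point sees the ray r / f radians off the axis. A picture is of the moment at which its call begins: read the wrist's pose just before it. camera_info takes no time and is no camera call.
A pose or a line that the arm cannot do raises arm.MotionError and nothing moves.
- ticket.finish_job(): hands the job in, once; it reports no verdict.
Readings, each from a call of its own:
- arm.read_time(): time.
- arm.read_joint_positions(): joint angles.
- arm.read_dq(): joint speeds.
- arm.read_effort(): joint torques, N m.
- arm.read_tool_pos(): TCP position.
- arm.read_eef_rot(): TCP orientation.
- arm.read_ft_force(): force on the tool from outside, world axes, zero at the start.
- arm.read_wrist_torque(): the same for the moment, N m.
- arm.read_opening(): opening from 0.0 (shut) to 1.0 (fully open).
Only numpy, scipy, OpenCV 4.12 (cv2) and the standard library are available. Lean on these libraries where they do the work, as an engineer would, in place of code of your own. Each camera call takes 0.05 s, during which the arm holds its last target.

## Working session

There is one attempt and no reset: what is moved stays moved. The work goes in short steps, each a Python script; the robot and the scene stay as the last script left them, time stands still between calls to the robot, and variables do not carry over. Pictures are saved under pics/ and viewed, and the job is handed in when it is done.

```bash
ls; mkdir -p pics; python3 - <<'E'
from station import arm, snapshot, camera_info, ticket
import cv2
for n in ["scene","side","wrist"]:
    if n=="wrist": print(arm.read_tool_pos(),arm.read_eef_rot())
    cv2.imwrite(f"pics/{n}0.png",snapshot(n)); print(n,camera_info(n))
print(arm.read_time())
E
```

```text
pics
scene {'fx': 367.7391933279748, 'fy': 367.7391933279748, 'cx': 327.4710408352258, 'cy': 199.97645623348436, 'R': array([[ 0.84253808,  0.53838372, -0.01650941],
       [ 0.38683454, -0.62613252, -0.67699121],
       [-0.37481812,  0.56400446, -0.73580591]]), 't': array([-0.46759327, -0.16547812,  1.26041257])}
side {'fx': 508.492496125696, 'fy': 508.492496125696, 'cx': 313.06881697312133, 'cy': 207.40643798601184, 'R': array([[-0.94072134, -0.33917828,  0.00120989],
       [-0.20532844,  0.56663825, -0.79797326],
       [ 0.26996963, -0.7509189 , -0.60269164]]), 't': array([0.52318843, 0.22819425, 1.16019686])}
[6.49494603e-01 2.46770265e-05 3.02857577e-01] [ 0.49939331  0.50059729 -0.50055538  0.49945269]
wrist {'fx': 309.70691628693146, 'fy': 309.70691628693146, 'cx': 321.92639321139427, 'cy': 203.35200138264258, 'T_tool_cam': array([[-1.65518094e-04, -2.74480589e-01,  9.61592626e-01,
        -6.91767394e-02],
       [ 9.99998949e-01, -1.43065304e-03, -2.36242005e-04,
        -3.44105691e-04],
       [ 1.44054926e-03,  9.61591576e-01,  2.74480537e-01,
        -6.87754860e-02],
       [ 0.00000000e+00,  0.00000000e+00,  0.00000000e+00,
         1.00000000e+00]])}
0.15
```

View pics/scene0.png

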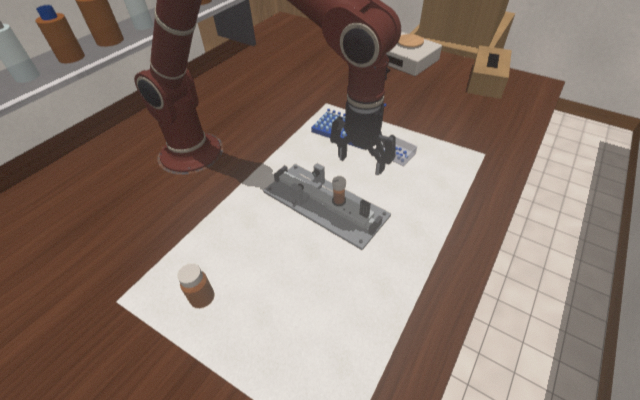

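View pics/side0.png

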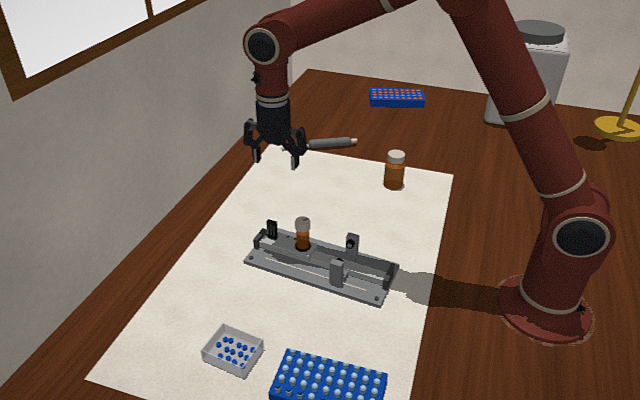

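View pics/wrist0.png

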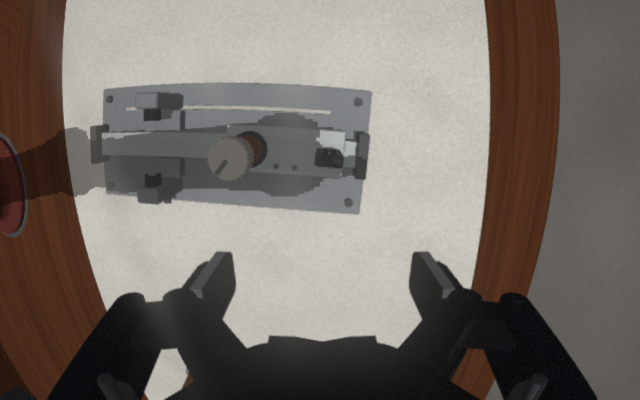

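The wrist view shows the rail lying left to right, with the cap at about (230,158), its ridge angled, the tab at about (330,155), and posts at about (157,101) and (152,192). The head is to the left, toward the robot. I'll write helpers and zoom in.

```bash
cat > h.py <<'E'
from station import arm, snapshot, camera_info, ticket
import numpy as np, cv2
from scipy.spatial.transform import Rotation as Ro
def ray(n,u,v,pose=None):
    c=camera_info(n)
    if n!="wrist":
        d=np.array([(u-c["cx"])/c["fx"],(v-c["cy"])/c["fy"],1]); R=c["R"]
        o=-R.T@c["t"]; d=R.T@d
    else:
        a=np.array([u-c["cx"],v-c["cy"]]); r=np.hypot(*a); th=r/c["fx"]
        d=np.r_[a/max(r,1e-9)*np.sin(th),np.cos(th)]
        T=np.eye(4); T[:3,:3]=Ro.from_quat(pose[1]).as_matrix(); T[:3,3]=pose[0]
        T=T@c["T_tool_cam"]; o=T[:3,3]; d=T[:3,:3]@d
    return o,d/np.linalg.norm(d)
def onz(n,u,v,z,pose=None):
    o,d=ray(n,u,v,pose); return o+d*(z-o[2])/d[2]
def tri(rs):
    A=np.zeros((3,3));b=np.zeros(3)
    for o,d in rs:
        P=np.eye(3)-np.outer(d,d);A+=P;b+=P@o
    x=np.linalg.solve(A,b)
    return x,[np.linalg.norm((np.eye(3)-np.outer(d,d))@(x-o)) for o,d in rs]
P0=(np.array([6.49494603e-01,2.46770265e-05,3.02857577e-01]),np.array([0.49939331,0.50059729,-0.50055538,0.49945269]))
E
python3 - <<'E'
from h import *
for n,(x0,y0,x1,y1),k in [("scene",(255,150,405,250),5),("side",(235,205,405,310),4.7),("wrist",(85,75,385,220),2.66)]:
    im=cv2.imread(f"pics/{n}0.png")[y0:y1,x0:x1]
    cv2.imwrite(f"pics/{n}0z.png",cv2.resize(im,None,fx=k,fy=k,interpolation=cv2.INTER_CUBIC))
for u,v,z in [(230,158,.126),(330,155,.096),(157,101,.08),(152,192,.08)]: print(onz("wrist",u,v,z,P0))
E
```

```text
[0.573119   0.03741769 0.126     ]
[0.65588821 0.03497444 0.096     ]
[0.48000965 0.09443647 0.08      ]
[ 0.46473587 -0.00165722  0.08      ]
```

View pics/wrist0z.png

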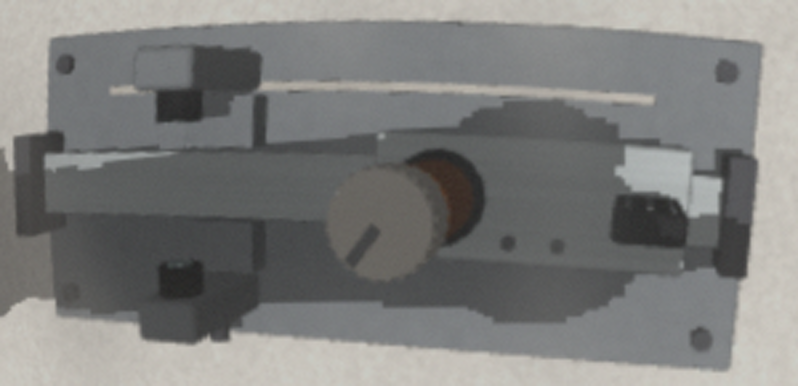

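View pics/scene0z.png

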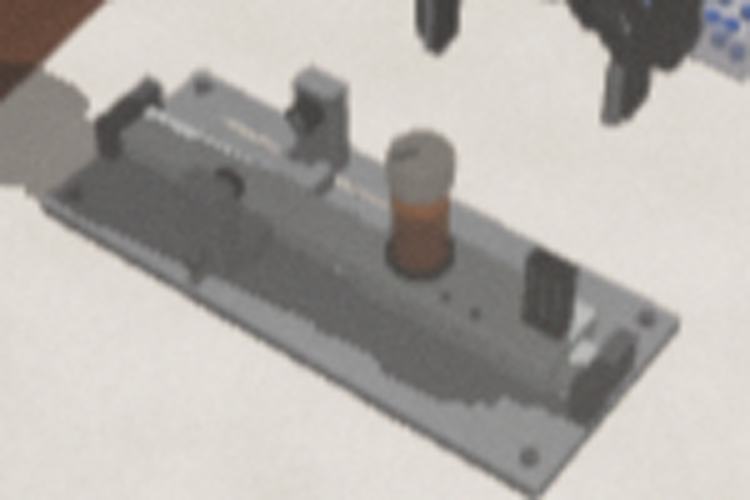

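View pics/side0z.png

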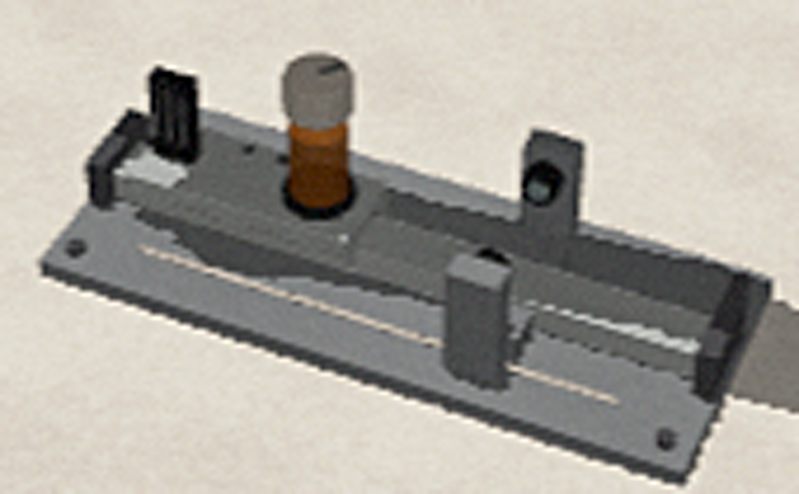

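```bash
python3 - <<'E'
from h import *
S=lambda x,y:("scene",x/5+255,y/5+150); D=lambda x,y:("side",x/4.7+235,y/4.7+205); W=lambda x,y:("wrist",x/2.66+85,y/2.66+75)
R=lambda a:ray(*a,pose=P0)
print("cap",tri([R(S(420,153)),R(D(318,72)),R(W(381,222))]))
print("tab",tri([R(S(552,260)),R(D(174,75)),R(W(652,232))]))
print("postA(+y?)",tri([R(S(322,80)),R(D(478,268)),R(W(164,68))]))
for z in (0.0,.008):
  c=[onz(*W(*p),z,P0) for p in [(50,40),(762,42),(733,370),(57,315)]]
  c=np.array(c); print(np.round(c,4)); 
  for a,b in((1,0),(2,3)): d=c[b]-c[a]; print(np.linalg.norm(d),np.degrees(np.arctan2(d[1],d[0])))
print("ridge",[onz(*W(*p),.126,P0)[:2] for p in [(350,265),(378,228)]])
# second view
p=[0.53,-0.03,0.30]
arm.movep(p,P0[1]); 
P=(arm.read_tool_pos(),arm.read_eef_rot()); im=snapshot("wrist"); cv2.imwrite("pics/w1.png",im); print([list(map(float,x)) for x in P],arm.read_time(),arm.read_ft_force())
np.savez("p1.npz",a=P[0],b=P[1])
E
```

```text
cap (array([0.57070721, 0.03588776, 0.12503672]), [np.float64(0.0004707499234148304), np.float64(0.0011993463232332054), np.float64(0.0011632792733096617)])
tab (array([0.65537588, 0.02842417, 0.09569415]), [np.float64(0.0007630374850257165), np.float64(0.0013085049800748356), np.float64(0.0006443542124779636)])
postA(+y?) (array([0.46506077, 0.09711212, 0.07840798]), [np.float64(0.0011728583261714698), np.float64(0.0013187450518786113), np.float64(0.0009350046113427797)])
[[ 0.3402  0.1294  0.    ]
 [ 0.7074  0.1017  0.    ]
 [ 0.6974 -0.0516  0.    ]
 [ 0.328  -0.0218  0.    ]]
0.36831350895933007 175.67969787330793
0.37051026043366503 175.38722691425977
[[ 0.3468  0.1281  0.008 ]
 [ 0.7062  0.101   0.008 ]
 [ 0.6963 -0.049   0.008 ]
 [ 0.335  -0.0199  0.008 ]]
0.36039350651532376 175.67969787330793
0.3625430203059398 175.38722691425974
ridge [array([0.56026272, 0.02371646]), array([0.5704554, 0.0352285])]
[[0.5299109938625071, -0.0300751618256952, 0.3004200954956378], [-0.4997956684201268, -0.5002563235750461, 0.500322278228854, -0.4996253781179921]] 0.7667 [-0.25629588  0.04042383  0.81436427]
```

View pics/w1.png

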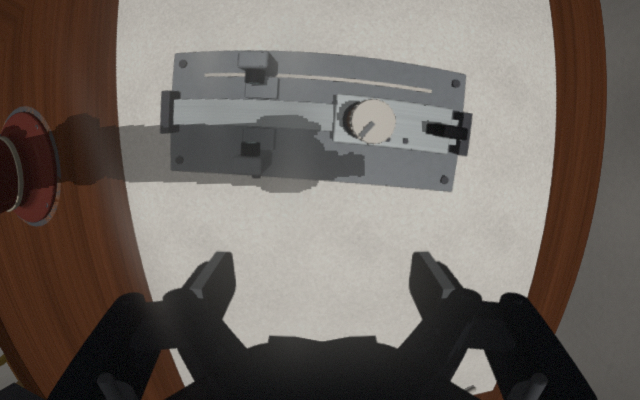

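```bash
python3 - <<'E'
from h import *
im=cv2.imread("pics/w1.png")
a=im[40:200,155:355];b=im[80:180,320:480]
cv2.imwrite("pics/w1a.png",cv2.resize(a,None,fx=3.7,fy=3.7,interpolation=cv2.INTER_CUBIC))
cv2.imwrite("pics/w1b.png",cv2.resize(b,None,fx=5,fy=5,interpolation=cv2.INTER_CUBIC))
E
```

```text
(no output)
```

View pics/w1a.png

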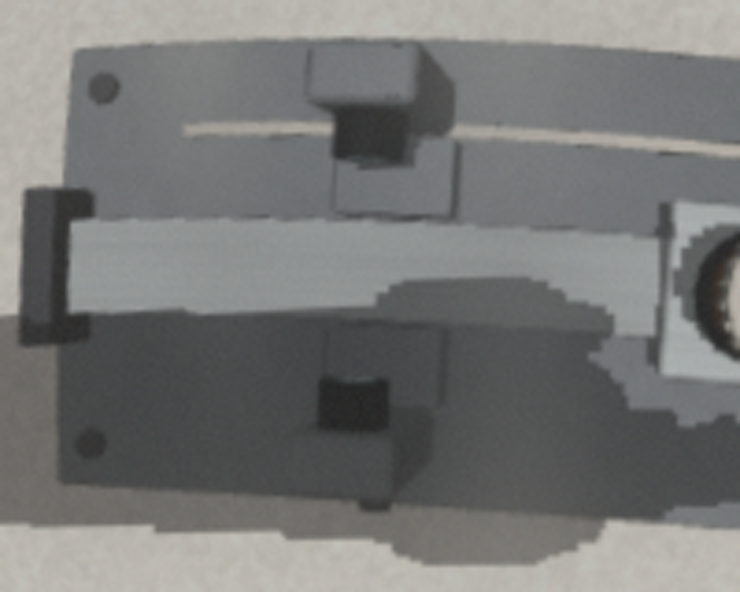

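View pics/w1b.png

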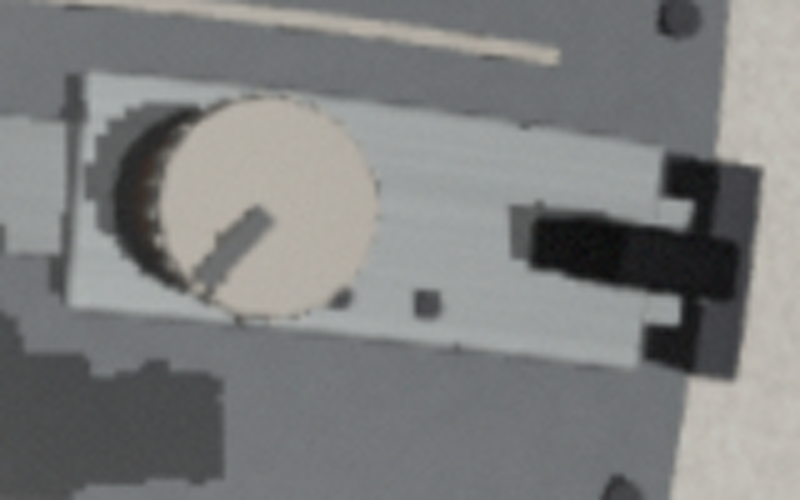

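```bash
python3 - <<'E'
from h import *
f=np.load("p1.npz");P=(f["a"],f["b"])
S=lambda x,y:("scene",x/5+255,y/5+150); D=lambda x,y:("side",x/4.7+235,y/4.7+205); W=lambda x,y:("wrist",x/2.66+85,y/2.66+75)
R=lambda a,p=P0:ray(*a,pose=p)
im=cv2.imread("pics/w1.png")
# cap top by mask
hsv=cv2.cvtColor(im,cv2.COLOR_BGR2HSV); b,g,r=[im[...,i].astype(int) for i in range(3)]
m=((r-b>8)&(r>150)).astype(np.uint8); m[:90]=0;m[150:]=0;m[:,:345]=0;m[:,405:]=0
n,l,st,ce=cv2.connectedComponentsWithStats(m); i=1+st[1:,4].argmax(); cs,_=cv2.findContours((l==i).astype(np.uint8),0,2)
e=cv2.minEnclosingCircle(max(cs,key=len)); print(e,cv2.fitEllipse(cv2.convexHull(max(cs,key=len))))
A=lambda x,y:("wrist",x/3.7+155,y/3.7+40); B=lambda x,y:("wrist",x/5+320,y/5+80)
print("cap",tri([R(S(420,153)),R(D(318,72)),R(W(381,222)),R(B(270,207),P)]), onz(*B(270,207),.126,P))
print("tab",tri([R(S(552,260)),R(D(174,75)),R(W(652,232)),R(B(681,262),P)]),onz(*B(681,262),.096,P))
print("postA",tri([R(S(322,80)),R(D(478,268)),R(W(164,68)),R(A(364,72),P)]),onz(*A(364,72),.08,P))
print("postB",onz(*A(346,462),.08,P), tri([R(D(555,140)),R(A(346,462),P)]))
q=[onz(*B(*p),.126,P)[:2] for p in [(265,212),(203,283)]]; d=q[1]-q[0]; print("ridge",np.degrees(np.arctan2(d[1],d[0]))%360)
for a,b in [((735,0),(735,0))]: pass
# carriage edges at z=.044
for p,qq in [((92,72),(663,147)),((70,305),(640,365))]:
  a=onz(*B(*p),.044,P);b=onz(*B(*qq),.044,P); d=a-b; print(a[:2],b[:2],np.linalg.norm(d),np.degrees(np.arctan2(d[1],d[0])))
E
```

```text
((373.2174987792969, 121.08744049072266), 21.985036849975586) ((373.4785461425781, 120.9883804321289), (42.85738754272461, 43.75365447998047), 161.5782928466797)
cap (array([0.57062588, 0.03592271, 0.12499132]), [np.float64(0.000497094136811246), np.float64(0.001203693892340228), np.float64(0.0011542943195134796), np.float64(0.00019552858462118736)]) [0.57026544 0.03598167 0.126     ]
tab (array([0.65523061, 0.02871889, 0.0955953 ]), [np.float64(0.0007343247071425189), np.float64(0.0012843730600448889), np.float64(0.0008626042431803976), np.float64(0.0006579346275632563)]) [0.65469196 0.02931154 0.096     ]
postA (array([0.46510727, 0.09677813, 0.07832514]), [np.float64(0.0014433201676023531), np.float64(0.001277053360023987), np.float64(0.000718410490815294), np.float64(0.0007053869936177524)]) [0.46552769 0.09572959 0.08      ]
postB [ 0.45870461 -0.00535518  0.08      ] (array([ 0.45678159, -0.00639621,  0.0794584 ]), [np.float64(0.001951636554373535), np.float64(0.0019516365543734576)])
ridge 229.80962165557426
[0.54640437 0.06285673] [0.67290009 0.05290612] 0.12688649047612438 175.50216637604277
[0.54194731 0.01370854] [0.66965306 0.00389129] 0.12808254017059928 175.60408694038597
```

Measurements agree across the views:
- **Rail:** direction 175.5°.
- **Cap:** (0.5705, 0.036), top at 0.125.
- **Tab:** (0.655, 0.029), top at 0.096.
- **Head midpoint:** (0.462, 0.0455), so about 109 mm of travel.
- **Ridge:** 229.8°, so the cap is about 0.95 rad loose.

Next I'll grip the cap.

```bash
cat >> h.py <<'E'
def down(deg):
    c,s=np.cos(np.radians(deg)),np.sin(np.radians(deg))
    return Ro.from_matrix(np.array([[0,c,s],[0,s,-c],[-1,0,0]])).as_quat()
CAP=np.array([.5705,.0360]); TAB=np.array([.6552,.0290]); HEAD=np.array([.4618,.0455]); YAW=175.5
E_=np.array([np.cos(np.radians(YAW)),np.sin(np.radians(YAW))])
def st():
    print("t%.2f"%arm.read_time(),"p",np.round(arm.read_tool_pos(),4),"F",np.round(arm.read_ft_force(),1),"M",np.round(arm.read_wrist_torque(),2),"op %.3f"%arm.read_opening())
E
python3 - <<'E'
from h import *
print("q7",[np.round(arm.ik([*CAP,.169],down(a)),2) for a in (30,-45)],[np.round(arm.ik([*TAB,.131],down(a)),2) for a in (-94.5,85.5)])
arm.movep([*CAP,.25],down(30)); st()
P=(arm.read_tool_pos(),arm.read_eef_rot()); cv2.imwrite("pics/w2.png",snapshot("wrist"))
np.savez("p2.npz",a=P[0],b=P[1])
E
```

```text
q7 [array([-0.02,  0.66, -0.13,  1.8 ,  0.12,  0.69,  0.31]), array([-0.19,  0.66,  0.13,  1.8 , -0.13,  0.68, -0.77])] [array([-0.28,  0.84,  0.36,  1.58, -0.38,  0.79, -1.41]), array([ 0.12,  0.84, -0.35,  1.56,  0.36,  0.81,  1.12])]
t1.23 p [0.5714 0.0373 0.2488] F [-0.2 -0.8  0.5] M [-0.06 -0.04 -0.01] op 1.001
```

View pics/w2.png

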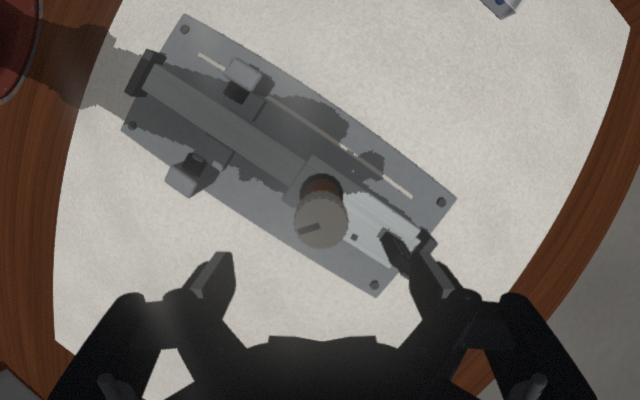

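The cap is centred between the jaws at about (322,222). I'll go down and grip.

```bash
python3 - <<'E'
from h import *
f=np.load("p2.npz");P=(f["a"],f["b"]); print(onz("wrist",322,221,.126,P))
arm.pause(.2); st()
arm.line_to([*CAP,.169],velocity=.12,ori=down(30)); arm.pause(.2); st()
arm.move_gripper(0.0,effort=30); arm.pause(.2); st()
cv2.imwrite("pics/w3.png",snapshot("wrist"))
E
```

```text
[0.56941676 0.03887835 0.126     ]
t1.48 p [0.5708 0.0348 0.2508] F [ 0.5 -0.1 -0.7] M [0.   0.01 0.  ] op 0.998
t2.50 p [0.571  0.036  0.1699] F [-0.6  0.1  0.2] M [-0.01 -0.   -0.02] op 1.002
t3.21 p [0.5708 0.0362 0.1693] F [-0.5  0.4  2.4] M [ 0.15 -0.03  0.03] op 0.411
```

View pics/w3.png

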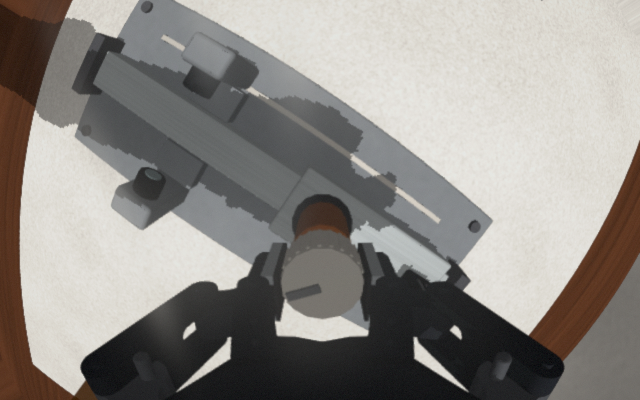

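The cap is held (35 mm opening). Now I'll turn it clockwise in small steps and watch the moment.

```bash
python3 - <<'E'
from h import *
a=30
while a>-42:
    a-=4 if a>-14 else 2
    arm.movep([*CAP,.169],down(a)); 
    M=arm.read_wrist_torque(); F=arm.read_ft_force()
    print(a,"t%.2f"%arm.read_time(),np.round(M,2),np.round(F,1))
    if abs(M[2])>0.35: break
arm.pause(.3); st()
cv2.imwrite("pics/w4.png",snapshot("wrist"))
E
```

```text
26 t3.51 [ 0.17 -0.08 -0.08] [ 0.5 -0.2  3.7]
22 t3.76 [ 0.17 -0.1  -0.06] [0.2 1.  3.8]
18 t4.01 [ 0.2  -0.03 -0.08] [0.1 1.3 5.1]
14 t4.26 [ 0.19 -0.01 -0.04] [0.  1.  5.6]
10 t4.51 [ 0.17  0.03 -0.04] [0.3 1.5 4.6]
6 t4.76 [ 0.2  -0.01 -0.09] [-1.2  1.   5.4]
2 t5.01 [ 0.19  0.05 -0.04] [-0.3  1.4  5.4]
-2 t5.26 [ 0.18  0.1  -0.1 ] [-0.5  1.5  5.8]
-6 t5.51 [ 0.18  0.09 -0.02] [-1.   1.6  5.8]
-10 t5.76 [ 0.22  0.17 -0.07] [-1.3  1.2  6.5]
-14 t6.01 [ 0.19  0.08 -0.09] [-0.9  1.2  5.5]
-16 t6.26 [ 0.18  0.18 -0.09] [-1.2  1.1  6.3]
-18 t6.51 [ 0.17  0.11 -0.07] [-0.5  1.   6.9]
-20 t6.76 [ 0.21  0.15 -0.  ] [-1.8  0.6  6.8]
-22 t7.01 [ 0.2   0.2  -0.08] [-1.2  0.9  6.6]
-24 t7.26 [0.15 0.18 0.21] [-0.3  1.2  6.3]
-26 t7.51 [0.05 0.27 0.56] [-1.2  0.8  6.4]
t7.81 p [0.5701 0.0358 0.1692] F [-0.8 -0.5  6.4] M [0.04 0.2  0.57] op 0.410
```

View pics/w4.png

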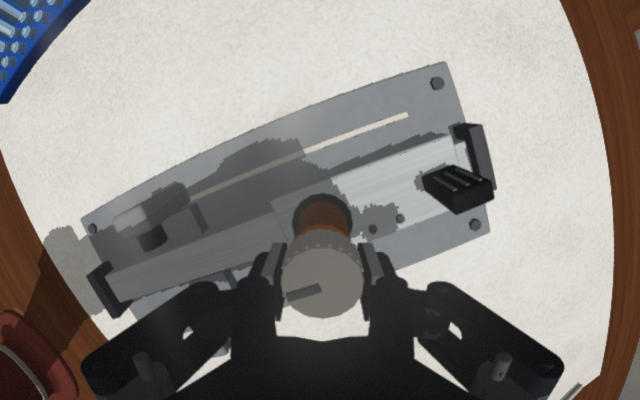

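The moment rose sharply at about 53–54° of turn, which matches the measured 54°, so the cap is at the stop. I'll release, lift and check the ridge.

```bash
python3 - <<'E'
from h import *
arm.move_gripper(1.0); arm.line_to([*CAP,.25],velocity=.2); 
end=TAB+E_*.109
print([np.round(arm.ik([*p,.131],down(-94.5)),2) for p in (TAB,end)])
arm.movep([*TAB,.23],down(-94.5)); arm.pause(.2); st()
P=(arm.read_tool_pos(),arm.read_eef_rot()); cv2.imwrite("pics/w5.png",snapshot("wrist"))
np.savez("p5.npz",a=P[0],b=P[1])
im=snapshot("side")[190:320,220:420]; cv2.imwrite("pics/s5.png",cv2.resize(im,None,fx=4,fy=4,interpolation=cv2.INTER_CUBIC))
E
```

```text
[array([-0.32,  0.85,  0.43,  1.58, -0.45,  0.81, -1.35]), array([-0.36,  0.72,  0.39,  1.9 , -0.46,  0.61, -1.32])]
t10.07 p [0.6548 0.0288 0.23  ] F [ 0.4 -0.9  0.7] M [ 0.04  0.03 -0.01] op 1.001
```

View pics/w5.png

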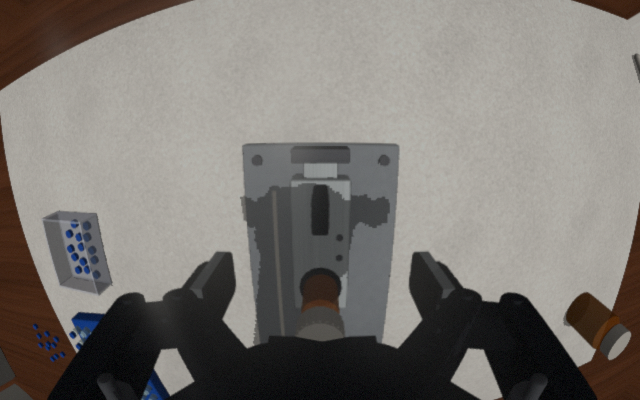

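View pics/s5.png

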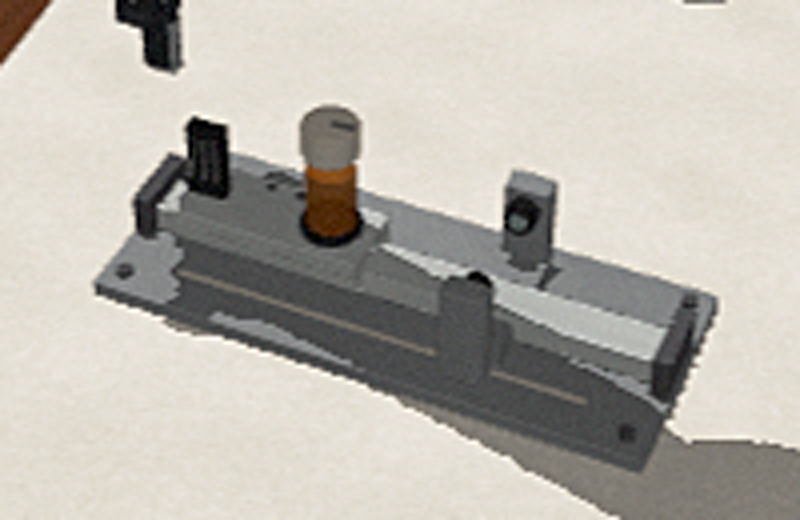

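```bash
python3 - <<'E'
from h import *
q=[onz("side",x/4+220,y/4+190,.126)[:2] for x,y in [(330,124),(358,130)]]; d=q[1]-q[0]
print(q,np.degrees(np.arctan2(d[1],d[0]))%360, "cap", onz("side",330/4+220,123/4+190,.126))
f=np.load("p5.npz");P=(f["a"],f["b"])
for z in (.096,): print(onz("wrist",320,222,z,P),onz("wrist",320,235,z,P),onz("wrist",312,228,z,P),onz("wrist",328,228,z,P))
E
```

```text
[array([0.56931005, 0.03807695]), array([0.55169559, 0.03775363])] 181.0515677945276 cap [0.56964829 0.03718544 0.126     ]
[0.6527531  0.02944786 0.096     ] [0.64303656 0.03024616 0.096     ] [0.64874406 0.0354004  0.096     ] [0.64786146 0.02422866 0.096     ]
```

The ridge now reads about 176–181° in the side view, where one pixel is about 4°, against the rail's 175.5°. The tab is still centred as measured, so I'll grip it.

```bash
python3 - <<'E'
from h import *
arm.line_to([*TAB,.131],velocity=.12,ori=down(-94.5)); arm.pause(.2); st()
arm.move_gripper(0.0,effort=50); arm.pause(.2); st()
cv2.imwrite("pics/w6.png",snapshot("wrist"))
E
```

```text
t11.35 p [0.6556 0.0289 0.1319] F [0.6 0.4 0.4] M [-0.05 -0.06  0.02] op 1.003
t12.21 p [0.6553 0.0303 0.1311] F [0.2 4.8 1.5] M [ 0.58  0.06 -0.09] op 0.135
```

View pics/w6.png

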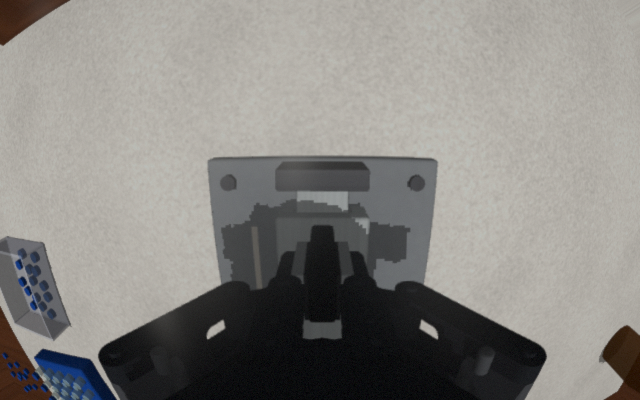

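The tab is gripped (11.5 mm). I'll slide most of the way, staying about 15 mm short, and monitor.

```bash
cat >> h.py <<'E'
T0=np.array([.6553,.0303])
def at(s): return [*(T0+E_*s),.131]
def prog():
    p=arm.read_tool_pos(); f=arm.read_ft_force(); d=p[:2]-T0
    n=np.array([-E_[1],E_[0]])
    return 1e3*d@E_,1e3*d@n,f[:2]@E_,f[:2]@n,f[2]
E
python3 - <<'E'
from h import *
q=down(-94.5)
for s in (.01,.04,.07,.095):
    arm.line_to(at(s),velocity=.04,ori=q); print(np.round(prog(),2))
arm.pause(.2);print(np.round(prog(),2)); st()
im=snapshot("side")[190:320,220:420]; cv2.imwrite("pics/s7.png",cv2.resize(im,None,fx=4,fy=4,interpolation=cv2.INTER_CUBIC))
im=snapshot("scene")[150:250,255:405]; cv2.imwrite("pics/c7.png",cv2.resize(im,None,fx=5,fy=5,interpolation=cv2.INTER_CUBIC))
E
```

```text
[10.2  -0.05  0.59 -3.59  1.11]
[39.41 -0.08 -2.81 -3.08 -1.31]
[69.87 -0.07 -2.05 -3.85 -0.36]
[ 9.523e+01 -8.000e-02 -1.700e+00 -4.000e+00  3.200e-01]
[ 9.529e+01 -8.000e-02 -1.260e+00 -3.440e+00  1.420e+00]
t15.43 p [0.5603 0.0379 0.131 ] F [1.5 3.3 1.4] M [ 0.71 -0.24  0.03] op 0.133
```

View pics/s7.png

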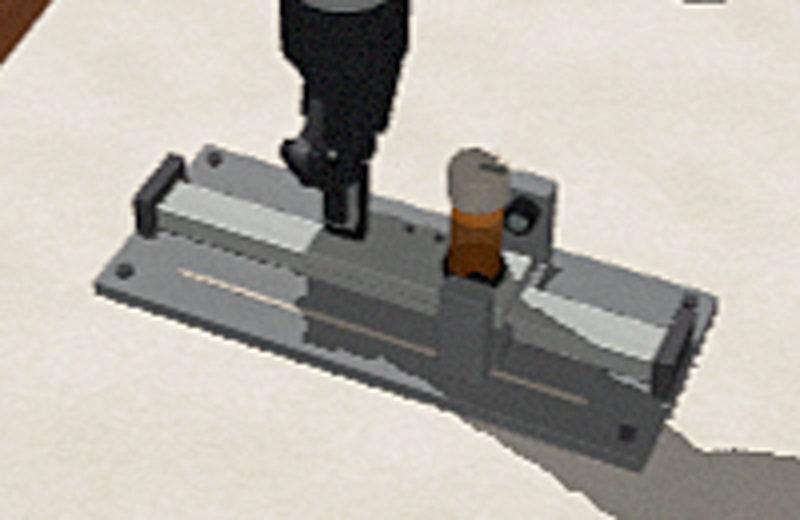

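View pics/c7.png

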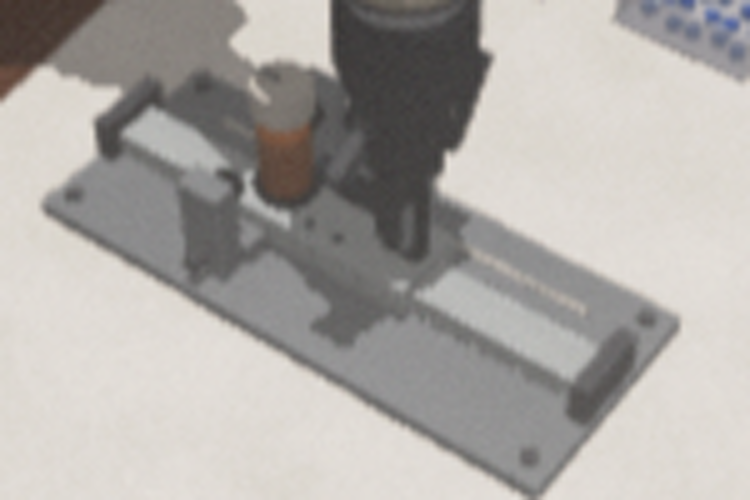

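The carriage followed, with about 2–3 N of resistance, and the bottle is now nearing the posts. Fine steps with force readings come next.

```bash
python3 - <<'E'
from h import *
q=down(-94.5)
s=.095; base=[]; log=[]
pulled=False
while s<.116:
    s+=.0007
    arm.line_to(at(s),velocity=.01,ori=q)
    f=[prog() for _ in range(4)]; m=np.mean(f,0); log.append((s*1e3,m[0],m[2]))
    print("%.1f act %.2f lat %.2f  F %.1f Fl %.1f"%(s*1e3,m[0],m[1],m[2],m[3]))
    if m[2]>0.5: pulled=True
    if m[2]<-7 or (pulled and m[2]<-4.5): break
st()
E
```

```text
95.7 act 95.42 lat -0.06  F -2.2 Fl -4.3
96.4 act 96.05 lat -0.08  F -2.7 Fl -3.9
97.1 act 96.70 lat -0.08  F -2.2 Fl -4.4
97.8 act 97.58 lat -0.10  F -2.3 Fl -4.6
98.5 act 98.28 lat -0.09  F -3.4 Fl -5.2
99.2 act 98.93 lat -0.09  F -2.5 Fl -4.1
99.9 act 99.56 lat -0.06  F -3.2 Fl -3.8
100.6 act 100.45 lat -0.08  F -3.4 Fl -4.7
101.3 act 101.11 lat -0.08  F -2.1 Fl -5.2
102.0 act 101.76 lat -0.10  F -2.9 Fl -4.5
102.7 act 102.44 lat -0.11  F -2.7 Fl -4.3
103.4 act 103.08 lat -0.09  F -2.6 Fl -3.8
104.1 act 103.97 lat -0.10  F -2.5 Fl -4.4
104.8 act 104.63 lat -0.07  F -2.2 Fl -4.4
105.5 act 105.28 lat -0.07  F -3.4 Fl -4.4
106.2 act 106.47 lat -0.08  F -1.8 Fl -4.5
106.9 act 109.72 lat -0.04  F 5.0 Fl -4.2
107.6 act 110.14 lat -0.01  F 3.8 Fl -3.7
108.3 act 110.26 lat -0.07  F 3.2 Fl -4.7
109.0 act 110.32 lat -0.05  F 2.6 Fl -3.6
109.7 act 110.42 lat -0.06  F 2.1 Fl -3.5
110.4 act 110.50 lat -0.04  F 0.8 Fl -5.8
111.1 act 110.65 lat -0.08  F -0.6 Fl -5.3
111.8 act 110.79 lat -0.09  F -2.3 Fl -4.4
112.5 act 110.96 lat -0.12  F -5.1 Fl -4.1
t21.78 p [0.5447 0.0391 0.131 ] F [5.4 3.7 0.5] M [ 0.92 -0.5  -0.08] op 0.133
```

The detent drop is clear: the carriage jumped from 106.5 to about 110.1 mm, the force flipped to +5 N, and then resistance built up. I'll relax the push so the carriage sits in the notch, then check.

```bash
python3 - <<'E'
from h import *
arm.line_to(at(.1104),velocity=.01,ori=down(-94.5)); arm.pause(.5)
print(np.round(np.mean([prog() for _ in range(6)],0),2)); st(); print(np.abs(arm.read_dq()).max())
im=snapshot("side"); cv2.imwrite("pics/side8.png",im); cv2.imwrite("pics/s8.png",cv2.resize(im[190:320,220:420],None,fx=4,fy=4,interpolation=cv2.INTER_CUBIC))
im=snapshot("scene"); cv2.imwrite("pics/c8.png",cv2.resize(im[150:250,255:405],None,fx=5,fy=5,interpolation=cv2.INTER_CUBIC))
E
```

```text
[ 1.1061e+02 -8.0000e-02  4.9000e-01 -4.7400e+00  4.0800e+00]
t22.64 p [0.545  0.0391 0.131 ] F [-0.1  4.8  4.1] M [ 0.96  0.04 -0.09] op 0.135
0.0018523810375217524
```

View pics/s8.png

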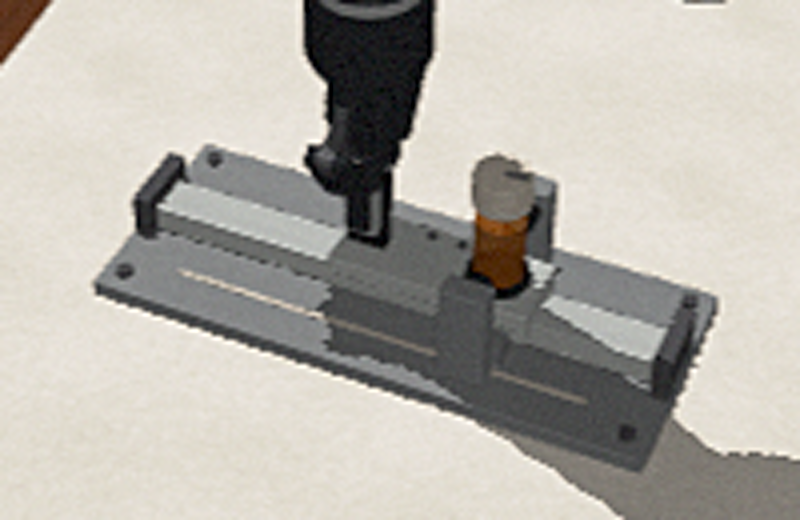

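View pics/c8.png

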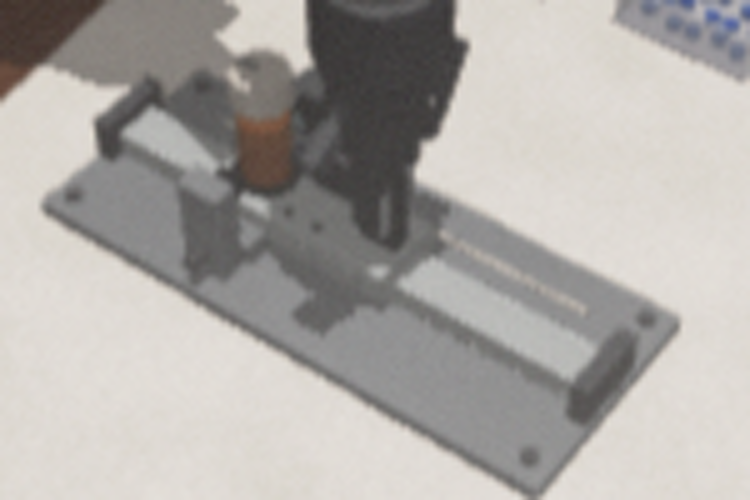

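```bash
python3 - <<'E'
from h import *
print(onz("side",503/4+220,172/4+190,.126), "expected", T0+E_*.1955, HEAD)
print(np.round(prog(),2),np.abs(arm.read_dq()).max()); print(ticket.finish_job(),arm.read_time())
E
```

```text
[0.45966658 0.0455834  0.126     ] expected [0.46040266 0.04563875] [0.4618 0.0455]
[ 1.1061e+02 -9.0000e-02  1.1500e+00 -5.5100e+00  3.1400e+00] 0.002348723264750794
the job is handed in; nothing more can be done
the job is handed in; nothing more can be done
```

I tightened the cap, slid the carriage into the notch, and handed the job in with the tab still gripped. The robot's clock showed about 23 s against the 51 s limit.

- **Cap:** I turned it about 54° clockwise. The turning moment jumped from about 0.08 to 0.57 N m against the hard stop, which matches the 54° measured from the ridge beforehand. In the wrist pictures the ridge turned with the jaws without slipping.
- **Carriage:** I slid it about 110 mm. The detent showed clearly: the carriage jumped from 106.5 to 110.1 mm and the force along the rail flipped from about −3 to +5 N. My push past that point peaked at about 5 N, well under the 18 N that would force it out. I then relaxed the push, and the last readings were about 1 N along the rail with the arm at rest.
- **Position check:** the bottle axis was at about (0.460, 0.046) m. The midpoint between the posts, measured by camera, was (0.462, 0.0455) m, so they agree within about 2 mm.
- **Weaker checks:** after tightening, the side view put the ridge at about 181° against the rail's 175.5°. That picture is only good to a few degrees, so I relied on the moment and the turned angle. A sideways load of about 5 N across the tab remained from a roughly 1 mm grip offset.
- **Bystanders:** the arm stayed away from the vial rack, cap box and spare jar, but I did not re-measure their positions at the end.

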